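Hang the slotted forceps caddy on the boom stand's pin

ROBOT

A 6-joint arm with a two-finger parallel gripper is mounted at the origin on the work surface. World frame = base frame: x ahead of the robot, y to its left, z up, the work surface at z = 0. Lengths are in mm, angles in rad, forces in N, time in s.
With the tool pointing down it reaches from about 400 to 925 mm from the base axis. Payload 12.5 kg.
Tool frame: the origin (TCP) lies at the very end of the fingers, on their centre line; the grasp point (between the pads) lies 19 mm behind it; z points along the fingers, y is the line along which they close (so a half turn about z gives the same grasp; the last joint's range is limited). The gripper opens to 95 mm and grips with 3 to 60 N. Pads are 20 mm wide; open, the fingers measure 119 mm over their backs; the gripper's body (75 mm by 180 mm) begins 59 mm behind the grasp point.
Start: joints at [1.178, 0.491, 1.559, -0, 1.092, -0.106], TCP at [176.785, 599.495, 214.661] pointing down, gripper open.
Joint ranges: [-3.1, 3.1], [-0.84, 2.19], [0.05, 2.79], [-1.13, 4.28], [0.06, 2.93], [-2.69, 2.69]. Speed limits (rad/s): [2.22, 2.22, 2.79, 3.14, 3.14, 3.14].

INTERFACE

Orientations are given as [roll, pitch, yaw] about the fixed x, y, z axes, in that order (R = Rz(yaw) Ry(pitch) Rx(roll)).
In Python, from cell import * gives the robot as it stands.
- The arm moves only by the tool step_arm, never from a script. Its argument "plan" is a list of rows, each an object of numbers: "x", "y", "z": the shift along the tool's x, y, z in units of 25 mm (1.0 is 25 mm); "rx", "ry", "rz": the turn, a rotation vector about the tool's x, y, z in units of 0.1 rad (1.0 is 0.1 rad). In form: [{"x": .., "y": .., "z": .., "rx": .., "ry": .., "rz": ..}, ...]. A call has exactly 10 rows; each row shifts and turns the commanded pose from where the row before left it, along the tool's axes as they then stand; what a row does not reach is not made up. A row lasts 1/12 s, in which the tool goes at most 41.7 mm and 7.16 degrees, less where a joint would pass 70% of its speed; a pose out of reach is approached as far as the arm can. A call with a number of a shift or a turn outside -1 to 1 is refused whole. A call with a gripper value outside its range is refused whole. "jaw" is the closure, from -1 (fully open) to 1 (shut), so that 0 is half open, set as the call begins (left out, the last holds). The fingers move at their own pace and stop on an object; the grip force is fixed at half the most. Time passes only in rows, so rows that do not move let the fingers close, or fill a call up. It gives the time, the measured TCP pose, the force, the opening and the grip force at its end, in the units of the state.
- state(): the state, without advancing time (a new reading comes with each control period).
- read_camera(name): name is "scene" or "top"; returns a dict with "image" (384x512x3 uint8, red, green, blue), "depth" (384x512 float32, mm along the optical axis (not along the pixel's ray), 0 where there is no reading), "vfov" (degrees; the focal length in pixels is half the picture's height over the tangent of half this angle, whatever the lens; pixels are square), "cx", "cy" (the principal point, pixels), "R" (3x3) and "t" (3): a world point X has camera coordinates R X + t. Camera axes: x right, y down, z forward; pixel columns grow to the right and rows downward; lengths in mm; the calibration is good to about 2 mm. A picture is of the moment at which its call begins.
- job_done(): hands the job in; it is judged then, once.
The state is a dict: "t": time; "joints": joint angles; "qvel": joint speeds; "tau": joint torques, N m; "eef_pos": TCP position; "tcp_rot": TCP orientation; "ft_force": force on the tool from outside, world axes, zero at the start; "moment": the same for the moment, N m; "opening": opening from 0.0 (shut) to 1.0 (fully open); "grip_force": force on a finger pad.
Only numpy, scipy, OpenCV 4.12 (cv2) and the standard library are available. Lean on these libraries where they do the work, as an engineer would, in place of code of your own. Each camera call takes 0.05 s, during which the arm holds its last target. There are 200 camera calls.

TASK

Two steel forceps caddies stand on the microscope bench: pick up the one whose upright plate has a side-opening slot (not the one with a closed hole) and hang it on the headed pin of the boom stand, sliding the slot sideways over the pin and letting it settle with the pin in the notch at the slot's inner end. Nobody measured the height at which the boom is clamped, so feel for the pin gently, never pressing the caddy on the stand with more than about 15 N. Leave the caddy hanging straight and still, and leave everything else where it is.

Things in the scene. Friction and masses are not known exactly. Their poses are not given: they have to be found in the camera images.
- caddy: slotted forceps caddy, loose, plain steel, 0.24-0.39 kg, hangs upright from its notch: tray 50 mm along x, y -46 to +30 mm, 25 mm high, with a 6 mm thick upright plate at x = 0 in the y-z plane. Origin: underside, straight below the notch; z up. Yaw at the start within 0.4 rad of 0. All sizes below are in this frame.
- caddy_notch (a point): middle of the notch's upper edge, z = 107 mm; the pin's top lies here when it hangs. The slot is 12 mm high (z 85 to 97 mm), open at the +y side, closed end at y = -6 mm; there an upward notch, 12 mm wide (y -6 to +6 mm), rises 10 mm above the slot. Axes as the caddy's.
- caddy_lip (a point): tip of the lip over the slot's mouth: y = +75 mm, lower edge at z = 97 mm, straight from y = +6 mm. Below the slot the plate ends sooner, at y = +36 mm, so beside the mouth the lip can be lowered on the pin from above. A bar lies over lip and notch up to z = 127 mm.
- caddy_tab (a point): middle of the caddy's grip tab, z = 155 mm, on top of the plate above the notch: 10 mm thick along x, y -15 to +15 mm, z 127 to 175 mm. Grasp it from above across its thickness.
- other_caddy: the other steel caddy, alike in tray, tab and size, but its plate (ends at y = +36 mm) has only a closed 12 mm square hole and no slot; the two may stand in either place. Leave it alone.
- stand: boom stand, fixed, yaw within 0.3 rad of 0. Origin on the bench straight below the middle of its pin. The level steel pin, 8 mm thick, lies along the stand's x at y = 0, pointing to +x: bare from x = -8 to +8 mm, then a head 18 mm across, 5 mm thick. Its axis is anywhere from 136 to 164 mm above the bench: not measured, to be felt or seen. A rubber bush lets the pin give 1 mm per 8 N.
- stand_post (a point): top of the stand's post, 185 mm high, 24 mm thick, 98 mm behind the pin (stand's x = -98 mm). The pin sits on a block (x -30 to -8 mm, y +-13 mm, 20 mm up and down from the pin), on an arm from this post. Base plate: x -170 to 0 mm, y +-70 mm, 20 mm high. Both sides of the pin (+-y) are open; the caddy slides on towards the stand's +y if their axes are parallel.
- dish: closed clear petri dish, 94 mm across, 14 mm high, loose; origin under its centre. Bystander.
- vial: small amber glass jar, 40 mm across, 70 mm high, loose; origin under its centre. Bystander.
- reagent: white bottle, 60 mm across, 120 mm high, loose; origin under its centre. Bystander.
- beaker: small glass beaker, 60 mm across, 75 mm high, loose; origin under its centre. Bystander.
- tip_box: grey pipette-tip box, 85 x 120 x 55 mm, loose; origin under its centre. Bystander.
- brush: small brush, 140 mm long, lying along its x. Bystander.
Things that resemble listed ones, but are neither listed nor needed, are in the scene too. Leave any green or red look-alike of the caddy alone.

How it is judged:
By the outcome, as a careful person would: the job done as asked, in the order asked, and still so for the second after the job is handed in, with the robot touching nothing.
It also fails if it takes over 54 s, if anything falls off the work surface, if the arm or the gripper's body presses on something with over 40 N, if the wrist force passes 120 N, or if a joint passes its speed limit or range.

## Working session

There is one attempt and no reset: what is moved stays moved. The work goes in short steps, Python scripts to look and compute and a tool call to move; the robot and the scene stay as the last step left them, time stands still between calls to the robot, and variables do not carry over. Pictures are saved under pics/ and viewed, at most 10 in all, crops included, and the job is handed in when it is done.

Besides the shell and the picture viewer there is one more tool, called after ">>>" as a command line: name --argument value ..., lists and objects as JSON in quotes. step_arm: Moves the arm, as the interface text tells. Shifts and turns lie within -1 to 1; 1 stands for 25 mm of shift or 0.1 rad of turn. Its arguments: {"type":"object","properties":{"plan":{"type":"array","items":{"type":"object","properties":{"x":{"type":"number"},"y":{"type":"number"},"z":{"type":"number"},"rx":{"type":"number"},"ry":{"type":"number"},"rz":{"type":"number"}}}},"jaw":{"type":"number"}},"required":["plan"]}

```bash
mkdir -p pics; ls; cat > h.py <<'E'
import numpy as np, cv2
from cell import *
def cloud(c):
    h,w=c["depth"].shape; f=h/2/np.tan(np.radians(c["vfov"])/2)
    v,u=np.mgrid[:h,:w]; d=c["depth"].astype(float)
    P=np.stack([(u-c["cx"])/f*d,(v-c["cy"])/f*d,d],-1)
    W=(P-np.array(c["t"]))@np.array(c["R"]); W[d==0]=np.nan
    return W
def save(n,im): cv2.imwrite("pics/"+n+".png",im[...,::-1])
E
python3 - <<'E'
from h import *
import pickle
for n in("scene","top"):
    c=read_camera(n); save(n+"0",c["image"]); pickle.dump(c,open(n+"0.pkl","wb"))
    print(n,c["vfov"],c["cx"],c["cy"],-np.array(c["R"]).T@np.array(c["t"]),np.round(c["R"],2).tolist(),np.isfinite(cloud(c)[...,0]).mean())
print(state())
E
```

```text
pics
scene 42.54662112988789 257.8027176921424 180.01074884362964 [1155.81854975  336.494098   1298.60325689] [[-0.48, 0.88, -0.01], [0.75, 0.4, -0.53], [-0.46, -0.26, -0.85]] 0.9960988362630209
top 50.962221864483546 258.9202796555397 201.59902589316164 [ 380.99974514  -35.57415007 1438.25345993] [[0.0, -1.0, -0.0], [-0.99, -0.0, -0.12], [0.12, 0.0, -0.99]] 0.9959564208984375
{'t': 0.1, 'joints': array([ 1.17841529e+00,  4.91497978e-01,  1.55938932e+00,  1.77119698e-07,
        1.09171726e+00, -1.05642529e-01]), 'qvel': array([ 2.42588869e-04,  2.73221086e-04, -8.39898438e-04, -1.42639617e-03,
        4.76921464e-06,  1.18959720e-03]), 'tau': array([ 2.62945607e-03, -6.13623691e+01, -2.58606434e+01,  6.93926169e-02,
        4.70393489e-02, -2.72780659e-05]), 'eef_pos': array([176.68498603, 599.27674525, 214.12071786]), 'tcp_rot': array([-3.14058641e+00, -1.06857639e-04,  2.85485401e+00]), 'ft_force': array([1.03782562, 0.53074367, 0.52342365]), 'moment': array([-0.01980984, -0.00609628,  0.00434934]), 'grip_force': 0.0, 'opening': 1.0008368863904575}
```

View pics/scene0.png

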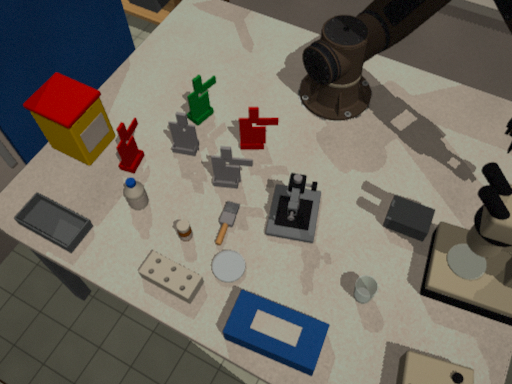

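View pics/top0.png

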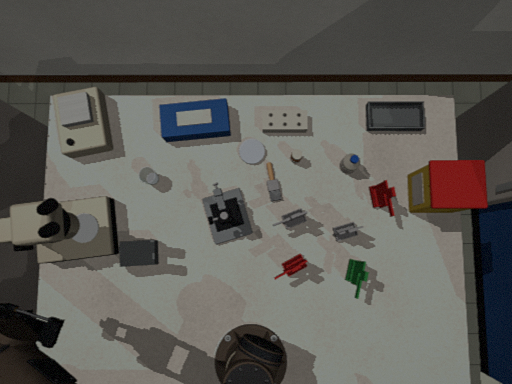

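The scene view shows the slotted grey caddy at about (226,168) with its long lip, the closed-hole one at (184,133), and the stand at (295,210). In the top view they are at (293,217), (346,231) and (228,215). Next I'll measure using depth.

```bash
python3 - <<'E'
from h import *
import pickle
S=pickle.load(open("scene0.pkl","rb"));T=pickle.load(open("top0.pkl","rb"))
def reg(c,u0,u1,v0,v1):
    W=cloud(c)[v0:v1,u0:u1].reshape(-1,3); return W[np.isfinite(W[:,0])]
def pca(P):
    m=P[:,:2].mean(0); w,V=np.linalg.eigh(np.cov((P[:,:2]-m).T)); a=V[:,1]; a=a*np.sign(a[1]) 
    s=(P[:,:2]-m)@a; return m.round(1),'yaw(y-axis)',round(float(np.arctan2(-a[0],a[1])),3),'ext',s.min().round(1),s.max().round(1),len(P)
for nm,c,b in(("cad S",S,(205,256,140,192)),("cad T",T,(268,312,203,233)),("oth T",T,(328,366,215,245)),("oth S",S,(165,202,108,158))):
    P=reg(c,*b); print(nm,"zmax",P[:,2].max().round(1))
    for lo,hi in((90,130),(105,130),(135,180)):
        Q=P[(P[:,2]>lo)&(P[:,2]<hi)]
        if len(Q)>4: print(lo,hi,*pca(Q), 'z',Q[:,2].min().round(),Q[:,2].max().round())
for nm,c,b in(("st T",T,(198,256,178,246)),("st S",S,(262,325,168,242))):
    P=reg(c,*b)
    for lo,hi in((15,26),(110,172),(176,200)):
        Q=P[(P[:,2]>lo)&(P[:,2]<hi)]
        if len(Q)>4:
            print(nm,lo,hi,*pca(Q),'z',Q[:,2].max().round(1))
            r=cv2.minAreaRect(Q[:,:2].astype(np.float32)); print(r)
W=cloud(T)
for v in range(180,222,2): print(v,' '.join(f"{W[v,u,2]:4.0f}" for u in range(206,240,2)))
big=np.hstack([cv2.resize(S["image"][135:245,200:330],None,fx=5,fy=5,interpolation=2)[:, :],]); save("s_crop",big)
E
```

```text
cad S zmax 181.3
90 130 [ 486.7 -131. ] yaw(y-axis) 0.377 ext -60.2 61.8 297 z 90.0 130.0
105 130 [ 485.4 -127.9] yaw(y-axis) 0.374 ext -62.5 57.1 218 z 105.0 130.0
135 180 [ 492.2 -142.1] yaw(y-axis) 0.388 ext -16.1 14.6 117 z 135.0 178.0
cad T zmax 179.6
90 130 [ 475.6 -117.4] yaw(y-axis) 0.368 ext -71.3 48.0 54 z 95.0 129.0
105 130 [ 475.3 -116.3] yaw(y-axis) 0.37 ext -72.5 46.8 53 z 108.0 129.0
135 180 [ 484.5 -141.5] yaw(y-axis) 0.372 ext -15.7 13.8 39 z 136.0 180.0
oth T zmax 178.6
90 130 [ 440.  -318.7] yaw(y-axis) 0.293 ext -48.4 32.6 26 z 99.0 130.0
105 130 [ 440.5 -319.9] yaw(y-axis) 0.291 ext -47.1 33.9 25 z 105.0 130.0
135 180 [ 440.4 -319.9] yaw(y-axis) 0.302 ext -17.2 13.0 41 z 145.0 179.0
oth S zmax 180.1
90 130 [ 447.9 -327. ] yaw(y-axis) 0.277 ext -41.9 40.8 223 z 90.0 130.0
105 130 [ 447.9 -327.1] yaw(y-axis) 0.274 ext -41.6 40.8 135 z 105.0 130.0
135 180 [ 447.4 -321.6] yaw(y-axis) 0.321 ext -17.0 14.6 117 z 135.0 180.0
st T 15 26 [493.6  80.5] yaw(y-axis) -1.39 ext -85.5 94.4 1361 z 26.0
((497.88922119140625, 85.73542785644531), (170.04718017578125, 139.8839874267
[... 2066 characters left out ...]
23   20   22   24   20  164  166  165  160   18   16   19   25   23   24   20
208   24   26   28   17   30   21  164  171  169  164  172  171   21   26   20   22   23
210   17   20   20   25   23   27  167  173  175  172  169  173   22   22   21   23   18
212   22   23   20   23   21  171  169  162  187  186  171  167  160   19   24   25   17
214   23   20   21   22   25  168  175  184  184  184  189  172  175   23   28   26   21
216   21   18  164   22   21   22  174  183  184  181  181  169  168   25   17   18   20
218   -1  167  164   23  154  155  168  173  190  187  175  172  170  145   31   27   26
220    2  171  166  155  160   14  168  171  170  172  167  172  170  157   21   27   22
```

View pics/s_crop.png

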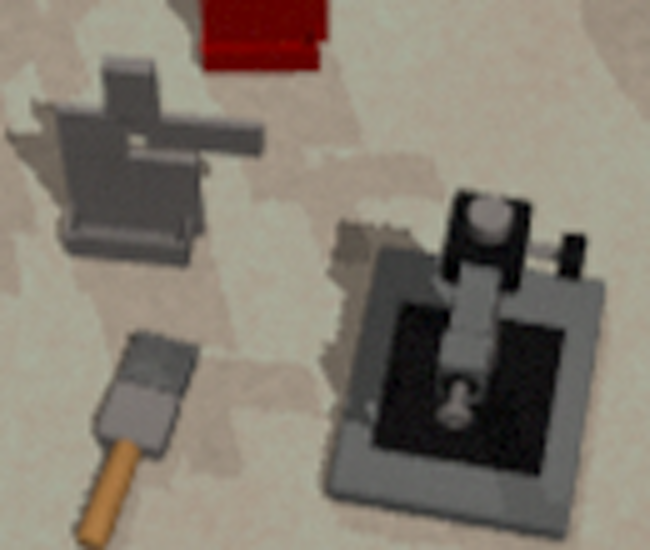

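```bash
cat > m.py <<'E'
from h import *
def avg(n,k):
    cs=[read_camera(n) for _ in range(k)]; W=np.nanmedian([cloud(c) for c in cs],0); return cs[-1],W
E
python3 - <<'E'
from m import *
import warnings; warnings.simplefilter("ignore")
for n,bs,bc in(("top",(198,256,178,246),(268,312,203,233)),("scene",(262,325,168,242),(205,256,140,192))):
    c,W=avg(n,6)
    P=W[bs[2]:bs[3],bs[0]:bs[1]].reshape(-1,3)
    Q=P[(P[:,2]>16)&(P[:,2]<25)]; r=cv2.minAreaRect(Q[:,:2].astype(np.float32)); print(n,"base",r,"z",np.median(Q[:,2]))
    ya=np.radians(r[2]); ex=np.array([np.cos(ya),np.sin(ya)]); ey=np.array([-ex[1],ex[0]])
    o=np.array(r[0])+85*ex; print("pin",o,"yaw",ya)
    L=np.c_[(P[:,:2]-o)@ex,(P[:,:2]-o)@ey,P[:,2]]
    Q=L[(L[:,2]>100)&(abs(L[:,1])<40)&(L[:,0]>-45)]
    for q in Q[np.argsort(Q[:,0])]: print(q.round().astype(int).tolist(),end=' ')
    p=L[(L[:,2]>180)]; print("\npost",np.median(p,0))
    P=W[bc[2]:bc[3],bc[0]:bc[1]].reshape(-1,3); Q=P[P[:,2]>170]; print("tab top",cv2.minAreaRect(Q[:,:2].astype(np.float32)),Q.mean(0),len(Q))
    ya=.375; ex=np.array([np.cos(ya),np.sin(ya)]); ey=np.array([-ex[1],ex[0]]); Q=P[P[:,2]>135]; print("tab in (x,y) along",np.percentile(Q[:,:2]@ex,[2,50,98]),np.percentile(Q[:,:2]@ey,[2,50,98]))
E
```

```text
top base ((497.6194152832031, 85.82865142822266), (169.6544647216797, 139.77011108398438), 16.769596099853516) z 21.078387618978343
pin [579.00459792 110.35317073] yaw 0.29268466617204364
[-44, 7, 164] [-44, -4, 166] [-44, 10, 166] [-43, 0, 166] [-43, -11, 167] [-42, 3, 167] [-42, -7, 165] [-41, 6, 166] [-41, -4, 166] [-40, 9, 165] [-40, -1, 165] [-39, 2, 167] [-39, -8, 167] [-39, -11, 159] [-38, 5, 163] [-38, -5, 164] [-37, 8, 164] [-37, -2, 163] [-35, 1, 162] [-35, -9, 164] [-35, 4, 165] [-35, -6, 166] [-34, 7, 165] [-34, -3, 166] [-33, 10, 163] [-33, 0, 164] [-33, -10, 166] [-32, 3, 167] [-31, -7, 164] [-31, 6, 165] [-31, -4, 166] [-30, 9, 166] [-30, -1, 167] [-30, 2, 172] [-30, -8, 172] [-29, -11, 165] [-29, 5, 172] [-29, -5, 173] [-29, 8, 175] [-28, -2, 174] [-28, -12, 173] [-27, 11, 172] [-27, 1, 174] [-27, -9, 176] [-27, -13, 142] [-27, 4, 176] [-26, -6, 173] [-25, 7, 175] [-25, -3, 175] [-25, 10, 176] [-24, 0, 174] [-24, -13, 169] [-23, -10, 172] [-23, 3, 175] [-23, 13, 172] [-23, -7, 174] [-22, 6, 174] [-22, -4, 175] [-21, 9, 173] [-21, -1, 174] [-21, -11, 175] [-20, 2, 175]
[... 3597 characters left out ...]
 1, 159] [6, 7, 157] [7, 2, 162] [7, -1, 161] [8, -6, 160] [8, -3, 162] [9, 5, 160] [9, -5, 158] [9, 2, 161] [10, -8, 147] [10, 8, 158] [10, -3, 161] [11, 6, 148] [11, -8, 160] [11, 5, 159] [11, 8, 155] [11, 3, 159] [11, 0, 163] [11, -8, 155] [11, -5, 156] [11, 3, 148] [11, -2, 157] [12, 3, 154] [12, 1, 148] [12, -5, 152] [12, 0, 154] [12, -2, 153] [12, 6, 156] [12, 0, 160] [12, -2, 148] 
post [-97.89607339   0.34424877 184.73392323]
tab top ((490.1191711425781, -143.78709411621094), (10.301514625549316, 29.431161880493164), 21.34351921081543) [ 490.07355529 -142.92971091  174.6772386 ] 41
tab in (x,y) along [398.5793725  407.02497946 408.80616854] [-327.56074423 -312.67909917 -298.66633093]
```

>>> step_arm --plan '[{"rz":0.91,"z":-0.12},{"rz":0.91,"z":-0.12},{"rz":0.91,"z":-0.12},{"rz":0.91,"z":-0.12},{"rz":0.91,"z":-0.12},{"rz":0.91,"z":-0.12},{"rz":0.91,"z":-0.12},{"rz":0.91,"z":-0.12},{"rz":0.91,"z":-0.12},{"rz":0.91,"z":-0.12}]' --jaw -1

```text
schema error: expected keys x, y, z, rx, ry, rz
```

>>> step_arm --plan '[{"x":0,"y":0,"rx":0,"ry":0,"rz":0.91,"z":-0.12},{"x":0,"y":0,"rx":0,"ry":0,"rz":0.91,"z":-0.12},{"x":0,"y":0,"rx":0,"ry":0,"rz":0.91,"z":-0.12},{"x":0,"y":0,"rx":0,"ry":0,"rz":0.91,"z":-0.12},{"x":0,"y":0,"rx":0,"ry":0,"rz":0.91,"z":-0.12},{"x":0,"y":0,"rx":0,"ry":0,"rz":0.91,"z":-0.12},{"x":0,"y":0,"rx":0,"ry":0,"rz":0.91,"z":-0.12},{"x":0,"y":0,"rx":0,"ry":0,"rz":0.91,"z":-0.12},{"x":0,"y":0,"rx":0,"ry":0,"rz":0.91,"z":-0.12},{"x":0,"y":0,"rx":0,"ry":0,"rz":0.91,"z":-0.12}]' --jaw -1

```text
t: 1.53
eef_pos: [176.8, 599.5, 244.8]
tcp_rot: [3.142, -0.0, 1.94]
ft_force: [-0.8, 0.3, -0.4]
opening: 0.998
grip_force: 0.0
```

>>> step_arm --plan '[{"x":-1,"y":0.15,"z":0,"rx":0,"ry":0,"rz":0},{"x":-1,"y":0.15,"z":0,"rx":0,"ry":0,"rz":0},{"x":-1,"y":0.15,"z":0,"rx":0,"ry":0,"rz":0},{"x":-1,"y":0.15,"z":0,"rx":0,"ry":0,"rz":0},{"x":-1,"y":0.15,"z":0,"rx":0,"ry":0,"rz":0},{"x":-1,"y":0.15,"z":0,"rx":0,"ry":0,"rz":0},{"x":-1,"y":0.15,"z":0,"rx":0,"ry":0,"rz":0},{"x":-1,"y":0.15,"z":0,"rx":0,"ry":0,"rz":0},{"x":-1,"y":0.15,"z":0,"rx":0,"ry":0,"rz":0},{"x":-1,"y":0.15,"z":0,"rx":0,"ry":0,"rz":0}]'

```text
t: 2.37
eef_pos: [303.5, 379.4, 244.8]
tcp_rot: [3.141, -0.0, 1.945]
ft_force: [-0.4, 0.1, -0.3]
opening: 0.999
grip_force: 0.0
```

>>> step_arm --plan '[{"x":-1,"y":0,"z":0,"rx":0,"ry":0,"rz":0},{"x":-1,"y":0,"z":0,"rx":0,"ry":0,"rz":0},{"x":-1,"y":0,"z":0,"rx":0,"ry":0,"rz":0},{"x":-1,"y":0,"z":0,"rx":0,"ry":0,"rz":0},{"x":-1,"y":0,"z":0,"rx":0,"ry":0,"rz":0},{"x":-1,"y":0,"z":0,"rx":0,"ry":0,"rz":0},{"x":-1,"y":0,"z":0,"rx":0,"ry":0,"rz":0},{"x":-1,"y":0,"z":0,"rx":0,"ry":0,"rz":0},{"x":-1,"y":0,"z":0,"rx":0,"ry":0,"rz":0},{"x":-1,"y":0,"z":0,"rx":0,"ry":0,"rz":0}]'

```text
t: 3.2
eef_pos: [394.6, 146.6, 244.8]
tcp_rot: [3.141, 0.0, 1.945]
ft_force: [0.7, 0.0, 0.8]
opening: 1.0
grip_force: 0.0
```

>>> step_arm --plan '[{"x":-1,"y":0,"z":0,"rx":0,"ry":0,"rz":0},{"x":-1,"y":0,"z":0,"rx":0,"ry":0,"rz":0},{"x":-1,"y":0,"z":0,"rx":0,"ry":0,"rz":0},{"x":-1,"y":0,"z":0,"rx":0,"ry":0,"rz":0},{"x":-1,"y":0,"z":0,"rx":0,"ry":0,"rz":0},{"x":-1,"y":0,"z":0,"rx":0,"ry":0,"rz":0},{"x":-1,"y":0,"z":0,"rx":0,"ry":0,"rz":0},{"x":-1,"y":0,"z":0,"rx":0,"ry":0,"rz":0},{"x":-1,"y":0,"z":0,"rx":0,"ry":0,"rz":0},{"x":0,"y":0,"z":0,"rx":0,"ry":0,"rz":0}]'

```text
t: 4.03
eef_pos: [477.9, -64.7, 244.6]
tcp_rot: [3.141, 0.001, 1.943]
ft_force: [0.0, 0.3, 0.0]
opening: 1.002
grip_force: 0.0
```

>>> step_arm --plan '[{"x":-0.77,"y":-0.19,"z":0,"rx":0,"ry":0,"rz":0},{"x":-0.77,"y":-0.19,"z":0,"rx":0,"ry":0,"rz":0},{"x":-0.77,"y":-0.19,"z":0,"rx":0,"ry":0,"rz":0},{"x":-0.75,"y":-0.2,"z":0,"rx":0,"ry":0,"rz":0},{"x":0,"y":0,"z":0.72,"rx":0,"ry":0,"rz":0},{"x":0,"y":0,"z":0.72,"rx":0,"ry":0,"rz":0},{"x":0,"y":0,"z":0.72,"rx":0,"ry":0,"rz":0},{"x":0,"y":0,"z":0.72,"rx":0,"ry":0,"rz":0},{"x":0,"y":0,"z":0.72,"rx":0,"ry":0,"rz":0},{"x":0,"y":0,"z":0.72,"rx":0,"ry":0,"rz":0}]'

```text
t: 4.87
eef_pos: [486.5, -139.4, 136.0]
tcp_rot: [3.141, 0.0, 1.945]
ft_force: [1.3, -0.4, -0.1]
opening: 0.998
grip_force: 0.0
```

```bash
python3 - <<'E'
from h import *
c=read_camera("scene"); save("s1",cv2.resize(c["image"][110:210,170:300],None,fx=5,fy=5)); print(state()["eef_pos"])
E
```

```text
[ 485.26768343 -138.95391377  133.07385702]
```

View pics/s1.png

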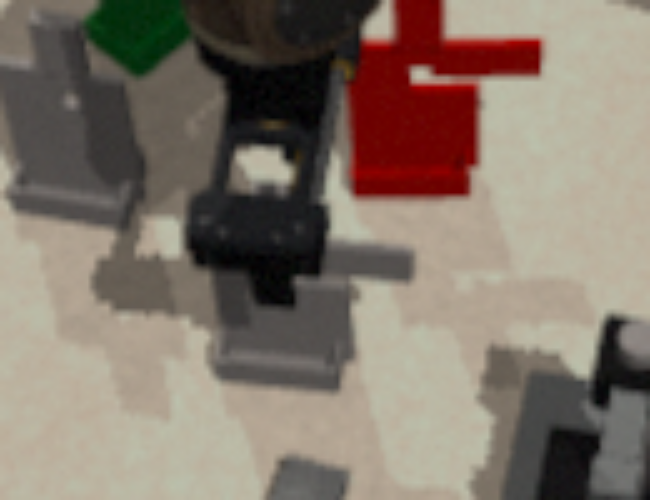

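The fingers straddle the slotted caddy's tab at about (270,190) in the crop, and the closed-hole caddy at (70,110) is untouched. I'll nudge the arm, then close.

>>> step_arm --plan '[{"x":-0.18,"y":0.03,"z":-0.1,"rx":0,"ry":0,"rz":0},{"x":0,"y":0,"z":0,"rx":0,"ry":0,"rz":0},{"x":0,"y":0,"z":0,"rx":0,"ry":0,"rz":0},{"x":0,"y":0,"z":0,"rx":0,"ry":0,"rz":0},{"x":0,"y":0,"z":0,"rx":0,"ry":0,"rz":0},{"x":0,"y":0,"z":0,"rx":0,"ry":0,"rz":0},{"x":0,"y":0,"z":0,"rx":0,"ry":0,"rz":0},{"x":0,"y":0,"z":0,"rx":0,"ry":0,"rz":0},{"x":0,"y":0,"z":0,"rx":0,"ry":0,"rz":0},{"x":0,"y":0,"z":0,"rx":0,"ry":0,"rz":0}]' --jaw 1

```text
t: 5.75
eef_pos: [488.9, -143.8, 139.1]
tcp_rot: [3.142, -0.0, 1.945]
ft_force: [0.2, 0.3, -0.2]
opening: 0.356
grip_force: 0.0
```

>>> step_arm --plan '[{"x":0,"y":0,"z":0,"rx":0,"ry":0,"rz":0},{"x":0,"y":0,"z":0,"rx":0,"ry":0,"rz":0},{"x":0,"y":0,"z":0,"rx":0,"ry":0,"rz":0},{"x":0,"y":0,"z":0,"rx":0,"ry":0,"rz":0},{"x":0,"y":0,"z":0,"rx":0,"ry":0,"rz":0},{"x":0,"y":0,"z":0,"rx":0,"ry":0,"rz":0},{"x":0,"y":0,"z":0,"rx":0,"ry":0,"rz":0},{"x":0,"y":0,"z":0,"rx":0,"ry":0,"rz":0},{"x":0,"y":0,"z":0,"rx":0,"ry":0,"rz":0},{"x":0,"y":0,"z":0,"rx":0,"ry":0,"rz":0}]'

```text
t: 6.58
eef_pos: [488.9, -143.8, 139.1]
tcp_rot: [3.142, -0.0, 1.945]
ft_force: [0.1, -0.1, -2.2]
opening: 0.101
grip_force: 30.0
```

```bash
python3 - <<'E'
from h import *
s=state();print(s)
E
```

```text
{'t': 6.5833, 'joints': array([-4.15846194e-01,  4.27834960e-01,  1.92286945e+00,  1.09896321e-04,
        7.90946072e-01, -7.89962290e-01]), 'qvel': array([ 0.0016695 , -0.00050339, -0.00054149,  0.00036849,  0.0004138 ,
        0.00071195]), 'tau': array([-1.91628926e-03, -5.19169092e+01, -2.01896453e+01,  2.10447848e-02,
        8.25698138e-02, -2.96849726e-05]), 'eef_pos': array([ 488.9132899 , -143.84108206,  139.07932087]), 'tcp_rot': array([ 3.14157786e+00, -9.60774114e-05,  1.94483515e+00]), 'ft_force': array([ 0.06315362, -0.11727805, -2.17057796]), 'moment': array([0.02349004, 0.07679553, 0.03145802]), 'grip_force': 29.99876171350479, 'opening': 0.10084014850049765}
```

>>> step_arm --plan '[{"x":0,"y":0,"z":-0.2,"rx":0,"ry":0,"rz":0},{"x":0,"y":0,"z":-0.3,"rx":0,"ry":0,"rz":0},{"x":0,"y":0,"z":-0.4,"rx":0,"ry":0,"rz":0},{"x":0,"y":0,"z":-0.5,"rx":0,"ry":0,"rz":0},{"x":0,"y":0,"z":-0.5,"rx":0,"ry":0,"rz":0.16},{"x":0,"y":0,"z":-0.5,"rx":0,"ry":0,"rz":0.16},{"x":0,"y":0,"z":-0.5,"rx":0,"ry":0,"rz":0.16},{"x":0,"y":0,"z":-0.5,"rx":0,"ry":0,"rz":0.16},{"x":0,"y":0,"z":-0.4,"rx":0,"ry":0,"rz":0.17},{"x":0,"y":0,"z":-0.2,"rx":0,"ry":0,"rz":0}]'

```text
t: 7.42
eef_pos: [489.3, -144.0, 241.1]
tcp_rot: [3.14, 0.002, 1.863]
ft_force: [0.1, 0.8, -1.3]
opening: 0.102
grip_force: 30.0
```

>>> step_arm --plan '[{"x":0.4,"y":0.4,"z":0,"rx":0,"ry":0,"rz":0},{"x":0.7,"y":0.7,"z":0,"rx":0,"ry":0,"rz":0},{"x":0.8,"y":0.8,"z":0,"rx":0,"ry":0,"rz":0},{"x":0.8,"y":0.8,"z":0,"rx":0,"ry":0,"rz":0},{"x":0.8,"y":0.8,"z":0,"rx":0,"ry":0,"rz":0},{"x":0.8,"y":0.8,"z":0,"rx":0,"ry":0,"rz":0},{"x":0.8,"y":0.8,"z":0,"rx":0,"ry":0,"rz":0},{"x":0.7,"y":0.7,"z":0,"rx":0,"ry":0,"rz":0},{"x":0.4,"y":0.5,"z":0,"rx":0,"ry":0,"rz":0},{"x":0.2,"y":0.2,"z":0,"rx":0,"ry":0,"rz":0}]'

```text
t: 8.25
eef_pos: [599.1, 57.8, 238.9]
tcp_rot: [3.142, -0.0, 1.866]
ft_force: [-0.6, -0.4, -3.2]
opening: 0.103
grip_force: 30.0
```

>>> step_arm --plan '[{"x":0,"y":0,"z":0.2,"rx":0,"ry":0,"rz":0},{"x":0,"y":0,"z":0.2,"rx":0,"ry":0,"rz":0},{"x":0,"y":0,"z":0.2,"rx":0,"ry":0,"rz":0},{"x":0,"y":0,"z":0.2,"rx":0,"ry":0,"rz":0},{"x":0,"y":0,"z":0.1,"rx":0,"ry":0,"rz":0},{"x":0,"y":0,"z":0.1,"rx":0,"ry":0,"rz":0},{"x":0,"y":0,"z":0,"rx":0,"ry":0,"rz":0},{"x":0,"y":0,"z":0,"rx":0,"ry":0,"rz":0},{"x":0,"y":0,"z":0,"rx":0,"ry":0,"rz":0},{"x":0,"y":0,"z":0,"rx":0,"ry":0,"rz":0}]'

```text
t: 9.08
eef_pos: [598.4, 56.2, 214.4]
tcp_rot: [3.141, 0.0, 1.864]
ft_force: [-0.5, -0.6, -2.4]
opening: 0.103
grip_force: 30.0
```

```bash
python3 - <<'E'
from m import *
import warnings; warnings.simplefilter("ignore")
a=read_camera("scene");b=read_camera("top")
s=state();print(s["eef_pos"],s["tcp_rot"],s["ft_force"],s["moment"])
A=cv2.resize(a["image"][140:240,240:340],None,fx=4,fy=4);B=cv2.resize(b["image"][160:240,190:270],None,fx=5,fy=5)
save("fit1",np.hstack([A,B]))
E
```

```text
[598.35439703  56.30349194 214.31382523] [3.14122740e+00 1.62897188e-05 1.86388452e+00] [ 0.14863433 -0.29469498 -2.63262922] [-0.00974791  0.05069733 -0.04859144]
```

View pics/fit1.png

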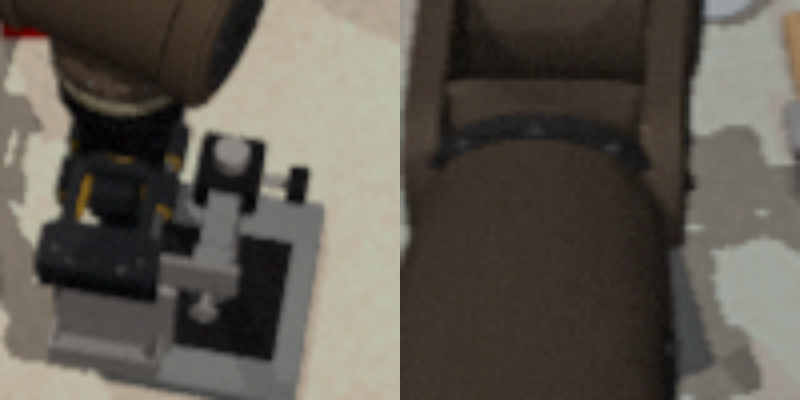

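The scene crop shows the lip at about (205,272), above and behind the pin head at (205,308), with its tip past the pin. I'll check the offset using depth from the scene camera.

```bash
cat > lip.py <<'E'
from m import *
import warnings; warnings.simplefilter("ignore")
c,W=avg("scene",4)
o=np.array([583.44,109.21]);y=.2944;ex=np.array([np.cos(y),np.sin(y)]);ey=np.array([-ex[1],ex[0]])
P=W[150:245,245:330].reshape(-1,3);L=np.c_[(P[:,:2]-o)@ex,(P[:,:2]-o)@ey,P[:,2]]
st=state();ft=st["ft_force"];tz=st["eef_pos"][2]-139.1
print("tcp",st["eef_pos"].round(1),"caddy z",tz.round(1),"ft",ft.round(1))
q=L[(L[:,1]>-40)&(L[:,1]<40)&(abs(L[:,0])<16)&(L[:,2]>tz+100)&(L[:,2]<tz+124)]
f=q[(q[:,2]<tz+122)]
print("lip n",len(q),"x",np.percentile(q[:,0],[5,25,50,75,95]).round(1),"ymax",np.sort(q[:,1])[-5:].round(1),"zmax",np.sort(L[(L[:,1]>-40)&(L[:,1]<25)&(abs(L[:,0])<6)][:,2])[-6:].round(1))
A=np.polyfit(q[:,1],q[:,0],1);print("slope x(y)",A.round(3))
h=L[(L[:,0]>6)&(L[:,0]<16)&(abs(L[:,1])<12)&(L[:,2]>142)&(L[:,2]<166)];print("head",np.median(h,0).round(1),np.percentile(h[:,2],[3,97]).round(1),np.percentile(h[:,1],[3,97]).round(1),len(h))
E
python3 lip.py
```

```text
tcp [598.3  56.3 214.2] caddy z 75.1 ft [ 0.4  0.5 -1.8]
lip n 90 x [3.3 4.1 4.5 4.8 5.6] ymax [16.7 18.  18.3 18.6 18.9] zmax [315.  315.8 325.2 337.2 346.9 358. ]
slope x(y) [-0.005  4.484]
head [ 11.2   0.2 157.2] [147.2 164. ] [-7.6  7.8] 29
```

>>> step_arm --plan '[{"x":0,"y":-0.04,"z":0.06,"rx":0,"ry":0,"rz":0},{"x":0,"y":0,"z":0.06,"rx":0,"ry":0,"rz":0},{"x":0,"y":0,"z":0.06,"rx":0,"ry":0,"rz":0},{"x":0,"y":0,"z":0.06,"rx":0,"ry":0,"rz":0},{"x":0,"y":0,"z":0.06,"rx":0,"ry":0,"rz":0},{"x":0,"y":0,"z":0.06,"rx":0,"ry":0,"rz":0},{"x":0,"y":0,"z":0.04,"rx":0,"ry":0,"rz":0},{"x":0,"y":0,"z":0.04,"rx":0,"ry":0,"rz":0},{"x":0,"y":0,"z":0,"rx":0,"ry":0,"rz":0},{"x":0,"y":0,"z":0,"rx":0,"ry":0,"rz":0}]'

```text
t: 10.22
eef_pos: [597.3, 56.0, 203.1]
tcp_rot: [-3.142, -0.0, 1.864]
ft_force: [0.8, -0.1, -2.3]
opening: 0.102
grip_force: 30.0
```

>>> step_arm --plan '[{"x":0,"y":0,"z":0.04,"rx":0,"ry":0,"rz":0},{"x":0,"y":0,"z":0,"rx":0,"ry":0,"rz":0},{"x":0,"y":0,"z":0,"rx":0,"ry":0,"rz":0},{"x":0,"y":0,"z":0,"rx":0,"ry":0,"rz":0},{"x":0,"y":0,"z":0,"rx":0,"ry":0,"rz":0},{"x":0,"y":0,"z":0,"rx":0,"ry":0,"rz":0},{"x":0,"y":0,"z":0,"rx":0,"ry":0,"rz":0},{"x":0,"y":0,"z":0,"rx":0,"ry":0,"rz":0},{"x":0,"y":0,"z":0,"rx":0,"ry":0,"rz":0},{"x":0,"y":0,"z":0,"rx":0,"ry":0,"rz":0}]'

```text
t: 11.05
eef_pos: [597.3, 56.0, 202.1]
tcp_rot: [3.142, -0.0, 1.864]
ft_force: [-0.4, 0.3, -2.6]
opening: 0.103
grip_force: 30.0
```

```bash
python3 lip.py
```

```text
tcp [597.3  56.  202.1] caddy z 63.0 ft [-0.   0.3 -3.1]
lip n 110 x [-14.3   2.5   3.    3.6   4.5] ymax [16.9 18.5 18.9 19.1 19.4] zmax [336.8 342.6 346.  347.6 348.3 447.1]
slope x(y) [-0.056  0.889]
head [ 11.3  -0.  158. ] [147.1 163.9] [-7.6  7.9] 28
```

Lip front face is now at x ≈ 3, so it is centred. Lowering in 1 mm steps.

>>> step_arm --plan '[{"x":0,"y":0,"z":0.04,"rx":0,"ry":0,"rz":0},{"x":0,"y":0,"z":0,"rx":0,"ry":0,"rz":0},{"x":0,"y":0,"z":0,"rx":0,"ry":0,"rz":0},{"x":0,"y":0,"z":0,"rx":0,"ry":0,"rz":0},{"x":0,"y":0,"z":0,"rx":0,"ry":0,"rz":0},{"x":0,"y":0,"z":0,"rx":0,"ry":0,"rz":0},{"x":0,"y":0,"z":0,"rx":0,"ry":0,"rz":0},{"x":0,"y":0,"z":0,"rx":0,"ry":0,"rz":0},{"x":0,"y":0,"z":0,"rx":0,"ry":0,"rz":0},{"x":0,"y":0,"z":0,"rx":0,"ry":0,"rz":0}]'

```text
t: 12.08
eef_pos: [597.4, 56.0, 201.1]
tcp_rot: [3.141, -0.0, 1.864]
ft_force: [0.9, -0.5, -1.0]
opening: 0.103
grip_force: 30.0
```

```bash
cat > f.py <<'E'
from cell import *; import numpy as np
F=[]
for _ in range(5):
    s=state();F.append(np.r_[s["ft_force"],s["moment"]]); read_camera("top")
print(s["t"],s["eef_pos"].round(2),np.mean(F,0).round(2))
E
python3 f.py
```

```text
12.2833 [597.33  55.99 201.11] [ 0.32 -0.2  -2.05 -0.08  0.04 -0.01]
```

>>> step_arm --plan '[{"x":0,"y":0,"z":0.03,"rx":0,"ry":0,"rz":0},{"x":0,"y":0,"z":0,"rx":0,"ry":0,"rz":0},{"x":0,"y":0,"z":0,"rx":0,"ry":0,"rz":0},{"x":0,"y":0,"z":0,"rx":0,"ry":0,"rz":0},{"x":0,"y":0,"z":0,"rx":0,"ry":0,"rz":0},{"x":0,"y":0,"z":0,"rx":0,"ry":0,"rz":0},{"x":0,"y":0,"z":0,"rx":0,"ry":0,"rz":0},{"x":0,"y":0,"z":0,"rx":0,"ry":0,"rz":0},{"x":0,"y":0,"z":0,"rx":0,"ry":0,"rz":0},{"x":0,"y":0,"z":0,"rx":0,"ry":0,"rz":0}]'

```text
t: 13.17
eef_pos: [597.3, 56.0, 200.4]
tcp_rot: [3.141, -0.0, 1.864]
ft_force: [0.9, 0.2, -2.7]
opening: 0.104
grip_force: 30.0
```

```bash
python3 f.py
```

```text
13.3667 [597.33  56.01 200.39] [ 0.36 -0.26 -2.51 -0.07  0.04  0.01]
```

>>> step_arm --plan '[{"x":0,"y":0,"z":0.03,"rx":0,"ry":0,"rz":0},{"x":0,"y":0,"z":0,"rx":0,"ry":0,"rz":0},{"x":0,"y":0,"z":0,"rx":0,"ry":0,"rz":0},{"x":0,"y":0,"z":0,"rx":0,"ry":0,"rz":0},{"x":0,"y":0,"z":0,"rx":0,"ry":0,"rz":0},{"x":0,"y":0,"z":0,"rx":0,"ry":0,"rz":0},{"x":0,"y":0,"z":0,"rx":0,"ry":0,"rz":0},{"x":0,"y":0,"z":0,"rx":0,"ry":0,"rz":0},{"x":0,"y":0,"z":0,"rx":0,"ry":0,"rz":0},{"x":0,"y":0,"z":0,"rx":0,"ry":0,"rz":0}]'

```text
t: 14.25
eef_pos: [597.4, 56.0, 199.6]
tcp_rot: [3.141, -0.0, 1.864]
ft_force: [0.8, 0.0, -2.3]
opening: 0.104
grip_force: 30.0
```

```bash
python3 f.py
```

```text
14.45 [597.34  55.97 199.63] [ 0.34 -0.06 -2.48 -0.08  0.05 -0.01]
```

>>> step_arm --plan '[{"x":0,"y":0,"z":0.03,"rx":0,"ry":0,"rz":0},{"x":0,"y":0,"z":0,"rx":0,"ry":0,"rz":0},{"x":0,"y":0,"z":0,"rx":0,"ry":0,"rz":0},{"x":0,"y":0,"z":0,"rx":0,"ry":0,"rz":0},{"x":0,"y":0,"z":0,"rx":0,"ry":0,"rz":0},{"x":0,"y":0,"z":0,"rx":0,"ry":0,"rz":0},{"x":0,"y":0,"z":0,"rx":0,"ry":0,"rz":0},{"x":0,"y":0,"z":0,"rx":0,"ry":0,"rz":0},{"x":0,"y":0,"z":0,"rx":0,"ry":0,"rz":0},{"x":0,"y":0,"z":0,"rx":0,"ry":0,"rz":0}]'

```text
t: 15.33
eef_pos: [597.4, 56.0, 198.9]
tcp_rot: [3.141, -0.0, 1.864]
ft_force: [-0.6, 0.1, 0.2]
opening: 0.107
grip_force: 30.0
```

```bash
python3 f.py
```

```text
15.5333 [597.38  55.99 198.89] [-0.19 -0.41  0.72  0.03  0.14  0.  ]
```

Contact: about 3 N at TCP z ≈ 199.3, which puts the pin top at about 157 mm, matching the camera. I'll raise 2.4 mm to centre the slot and slide partway in.

>>> step_arm --plan '[{"x":0,"y":0,"z":-0.1,"rx":0,"ry":0,"rz":0},{"x":0,"y":0,"z":0,"rx":0,"ry":0,"rz":0},{"x":0.2,"y":0,"z":0,"rx":0,"ry":0,"rz":0},{"x":0.2,"y":0,"z":0,"rx":0,"ry":0,"rz":0},{"x":0.2,"y":0,"z":0,"rx":0,"ry":0,"rz":0},{"x":0.2,"y":0,"z":0,"rx":0,"ry":0,"rz":0},{"x":0.1,"y":0,"z":0,"rx":0,"ry":0,"rz":0},{"x":0.1,"y":0,"z":0,"rx":0,"ry":0,"rz":0},{"x":0,"y":0,"z":0,"rx":0,"ry":0,"rz":0},{"x":0,"y":0,"z":0,"rx":0,"ry":0,"rz":0}]'

```text
t: 16.42
eef_pos: [590.1, 80.0, 201.4]
tcp_rot: [3.142, -0.0, 1.864]
ft_force: [0.4, 0.3, -1.9]
opening: 0.101
grip_force: 30.0
```

```bash
python3 f.py; python3 lip.py
```

```text
16.6167 [590.18  79.75 201.37] [ 0.02 -0.15 -2.3  -0.09  0.03  0.01]
tcp [590.1  79.8 201.4] caddy z 62.3 ft [-0.2 -0.3 -2.2]
lip n 87 x [-14.7   2.7   3.2   3.8   4.5] ymax [37.7 38.  39.1 39.5 39.8] zmax [301.1 303.1 310.5 326.1 335.9 346. ]
slope x(y) [ 0.135 -0.849]
head [ 11.3   2.6 157.2] [147.7 164.1] [-2.2  8. ] 20
```

>>> step_arm --plan '[{"x":0.2,"y":0,"z":0,"rx":0,"ry":0,"rz":0},{"x":0.2,"y":0,"z":0,"rx":0,"ry":0,"rz":0},{"x":0.2,"y":0,"z":0,"rx":0,"ry":0,"rz":0},{"x":0.2,"y":0,"z":0,"rx":0,"ry":0,"rz":0},{"x":0.1,"y":0,"z":0,"rx":0,"ry":0,"rz":0},{"x":0.1,"y":0,"z":0,"rx":0,"ry":0,"rz":0},{"x":0.1,"y":0,"z":0,"rx":0,"ry":0,"rz":0},{"x":0,"y":0,"z":0,"rx":0,"ry":0,"rz":0},{"x":0,"y":0,"z":0,"rx":0,"ry":0,"rz":0},{"x":0,"y":0,"z":0,"rx":0,"ry":0,"rz":0}]'

```text
t: 17.7
eef_pos: [582.2, 106.1, 201.4]
tcp_rot: [3.141, 0.0, 1.864]
ft_force: [-0.8, -1.0, -2.7]
opening: 0.104
grip_force: 30.0
```

```bash
sed -i 's/L\[:,1\]<40)/L[:,1]<90)/; s/L\[:,1\]>-40)&/L[:,1]>14)\&/' lip.py; python3 f.py; python3 lip.py
```

```text
17.9 [582.21 106.1  201.37] [-0.25 -0.34 -2.3  -0.06  0.02  0.01]
tcp [582.2 106.2 201.4] caddy z 62.3 ft [-0.6  0.1 -2.1]
lip n 75 x [2.4 2.9 3.4 3.8 4.4] ymax [69.9 70.4 70.9 71.4 71.9] zmax [138.4 295.4 296.3 296.4 297.9 298.5]
slope x(y) [2.000e-03 3.279e+00]Traceback (most recent call last):
  File "lip.py", line 12, in <module>
    h=L[(L[:,0]>6)&(L[:,0]<16)&(abs(L[:,1])<12)&(L[:,2]>142)&(L[:,2]<166)];print("head",np.median(h,0).round(1),np.percentile(h[:,2],[3,97]).round(1),np.percentile(h[:,1],[3,97]).round(1),len(h))
                                                                                                                ~~~~~~~~~~~~~^^^^^^^^^^^^^^^
    return _quantile_unchecked(
        a, q, axis, out, overwrite_input, method, keepdims, weights)
    return _ureduce(a,
                    func=_quantile_ureduce_func,
    ...<5 lines>...
                    overwrite_input=overwrite_input,
                    method=method)
    r = func(a, **kwargs)
    result = _quantile(arr,
                       quantiles=q,
    ...<2 lines>...
                       out=out,
                       weights=wgt)
    slices_having_nans = np.isnan(arr[-1, ...])
                                  ~~~^^^^^^^^^
IndexError: index -1 is out of bounds for axis 0 with size 0
```

>>> step_arm --plan '[{"x":0.05,"y":0,"z":0,"rx":0,"ry":0,"rz":0},{"x":0.05,"y":0,"z":0,"rx":0,"ry":0,"rz":0},{"x":0.05,"y":0,"z":0,"rx":0,"ry":0,"rz":0},{"x":0,"y":0,"z":0,"rx":0,"ry":0,"rz":0},{"x":0,"y":0,"z":0,"rx":0,"ry":0,"rz":0},{"x":0,"y":0,"z":0,"rx":0,"ry":0,"rz":0},{"x":0,"y":0,"z":0,"rx":0,"ry":0,"rz":0},{"x":0,"y":0,"z":0,"rx":0,"ry":0,"rz":0},{"x":0,"y":0,"z":0,"rx":0,"ry":0,"rz":0},{"x":0,"y":0,"z":0,"rx":0,"ry":0,"rz":0}]'

```text
t: 18.98
eef_pos: [581.1, 109.8, 201.4]
tcp_rot: [3.142, -0.0, 1.864]
ft_force: [-0.5, -0.1, -2.2]
opening: 0.105
grip_force: 30.0
```

```bash
python3 f.py
```

```text
19.1833 [581.11 109.82 201.39] [-0.06  0.23 -2.47 -0.07  0.04 -0.  ]
```

>>> step_arm --plan '[{"x":0.04,"y":0,"z":0,"rx":0,"ry":0,"rz":0},{"x":0,"y":0,"z":0,"rx":0,"ry":0,"rz":0},{"x":0,"y":0,"z":0,"rx":0,"ry":0,"rz":0},{"x":0,"y":0,"z":0,"rx":0,"ry":0,"rz":0},{"x":0,"y":0,"z":0,"rx":0,"ry":0,"rz":0},{"x":0,"y":0,"z":0,"rx":0,"ry":0,"rz":0},{"x":0,"y":0,"z":0,"rx":0,"ry":0,"rz":0},{"x":0,"y":0,"z":0,"rx":0,"ry":0,"rz":0},{"x":0,"y":0,"z":0,"rx":0,"ry":0,"rz":0},{"x":0,"y":0,"z":0,"rx":0,"ry":0,"rz":0}]'

```text
t: 20.07
eef_pos: [580.8, 110.8, 201.4]
tcp_rot: [3.142, -0.0, 1.864]
ft_force: [0.1, 0.1, -1.9]
opening: 0.107
grip_force: 30.0
```

```bash
python3 f.py
```

```text
20.2667 [580.81 110.8  201.37] [ 0.03  0.2  -2.44 -0.08  0.01 -0.01]
```

>>> step_arm --plan '[{"x":0.04,"y":0,"z":0,"rx":0,"ry":0,"rz":0},{"x":0,"y":0,"z":0,"rx":0,"ry":0,"rz":0},{"x":0,"y":0,"z":0,"rx":0,"ry":0,"rz":0},{"x":0,"y":0,"z":0,"rx":0,"ry":0,"rz":0},{"x":0,"y":0,"z":0,"rx":0,"ry":0,"rz":0},{"x":0,"y":0,"z":0,"rx":0,"ry":0,"rz":0},{"x":0,"y":0,"z":0,"rx":0,"ry":0,"rz":0},{"x":0,"y":0,"z":0,"rx":0,"ry":0,"rz":0},{"x":0,"y":0,"z":0,"rx":0,"ry":0,"rz":0},{"x":0,"y":0,"z":0,"rx":0,"ry":0,"rz":0}]'

```text
t: 21.15
eef_pos: [580.6, 111.7, 201.4]
tcp_rot: [3.141, 0.0, 1.864]
ft_force: [0.8, -3.9, -2.0]
opening: 0.104
grip_force: 30.0
```

```bash
python3 f.py
```

```text
21.35 [580.55 111.68 201.39] [ 1.21 -4.12 -2.53 -1.04 -0.21  0.01]
```

End felt at about 4 N. I'll back off 2.5 mm to centre the pin in the notch, then lower 11 mm.

>>> step_arm --plan '[{"x":-0.1,"y":0,"z":0,"rx":0,"ry":0,"rz":0},{"x":0,"y":0,"z":0,"rx":0,"ry":0,"rz":0},{"x":0,"y":0,"z":0.08,"rx":0,"ry":0,"rz":0},{"x":0,"y":0,"z":0.08,"rx":0,"ry":0,"rz":0},{"x":0,"y":0,"z":0,"rx":0,"ry":0,"rz":0},{"x":0,"y":0,"z":0,"rx":0,"ry":0,"rz":0},{"x":0,"y":0,"z":0,"rx":0,"ry":0,"rz":0},{"x":0,"y":0,"z":0,"rx":0,"ry":0,"rz":0},{"x":0,"y":0,"z":0,"rx":0,"ry":0,"rz":0},{"x":0,"y":0,"z":0,"rx":0,"ry":0,"rz":0}]'

```text
t: 22.23
eef_pos: [581.2, 109.4, 197.4]
tcp_rot: [3.141, -0.0, 1.864]
ft_force: [0.8, 0.3, -2.3]
opening: 0.105
grip_force: 30.0
```

```bash
python3 f.py
```

```text
22.4333 [581.27 109.36 197.42] [ 0.63 -0.21 -2.27 -0.07  0.02  0.01]
```

The TCP is at 197.4, below the 199.3 lip contact, with no added force, so the pin is in the notch. I'll lower 7.5 mm more.

>>> step_arm --plan '[{"x":0,"y":0,"z":0.08,"rx":0,"ry":0,"rz":0},{"x":0,"y":0,"z":0.08,"rx":0,"ry":0,"rz":0},{"x":0,"y":0,"z":0.08,"rx":0,"ry":0,"rz":0},{"x":0,"y":0,"z":0.06,"rx":0,"ry":0,"rz":0},{"x":0,"y":0,"z":0,"rx":0,"ry":0,"rz":0},{"x":0,"y":0,"z":0,"rx":0,"ry":0,"rz":0},{"x":0,"y":0,"z":0,"rx":0,"ry":0,"rz":0},{"x":0,"y":0,"z":0,"rx":0,"ry":0,"rz":0},{"x":0,"y":0,"z":0,"rx":0,"ry":0,"rz":0},{"x":0,"y":0,"z":0,"rx":0,"ry":0,"rz":0}]'

```text
t: 23.32
eef_pos: [581.3, 109.3, 189.9]
tcp_rot: [3.141, -0.0, 1.864]
ft_force: [-0.2, -0.4, -2.3]
opening: 0.104
grip_force: 30.0
```

>>> step_arm --plan '[{"x":0,"y":0,"z":0.03,"rx":0,"ry":0,"rz":0},{"x":0,"y":0,"z":0,"rx":0,"ry":0,"rz":0},{"x":0,"y":0,"z":0,"rx":0,"ry":0,"rz":0},{"x":0,"y":0,"z":0,"rx":0,"ry":0,"rz":0},{"x":0,"y":0,"z":0,"rx":0,"ry":0,"rz":0},{"x":0,"y":0,"z":0,"rx":0,"ry":0,"rz":0},{"x":0,"y":0,"z":0,"rx":0,"ry":0,"rz":0},{"x":0,"y":0,"z":0,"rx":0,"ry":0,"rz":0},{"x":0,"y":0,"z":0,"rx":0,"ry":0,"rz":0},{"x":0,"y":0,"z":0,"rx":0,"ry":0,"rz":0}]'

```text
t: 24.15
eef_pos: [581.3, 109.4, 189.2]
tcp_rot: [3.141, -0.0, 1.864]
ft_force: [0.2, -0.4, 0.6]
opening: 0.102
grip_force: 30.0
```

```bash
python3 f.py
```

```text
24.35 [581.31 109.34 189.17] [ 0.38 -0.08 -0.28 -0.05 -0.05 -0.01]
```

>>> step_arm --plan '[{"x":0,"y":0,"z":0.01,"rx":0,"ry":0,"rz":0},{"x":0,"y":0,"z":0,"rx":0,"ry":0,"rz":0},{"x":0,"y":0,"z":0,"rx":0,"ry":0,"rz":0},{"x":0,"y":0,"z":0,"rx":0,"ry":0,"rz":0},{"x":0,"y":0,"z":0,"rx":0,"ry":0,"rz":0},{"x":0,"y":0,"z":0,"rx":0,"ry":0,"rz":0},{"x":0,"y":0,"z":0,"rx":0,"ry":0,"rz":0},{"x":0,"y":0,"z":0,"rx":0,"ry":0,"rz":0},{"x":0,"y":0,"z":0,"rx":0,"ry":0,"rz":0},{"x":0,"y":0,"z":0,"rx":0,"ry":0,"rz":0}]' --jaw 0

```text
t: 25.23
eef_pos: [581.2, 109.3, 188.9]
tcp_rot: [3.142, -0.0, 1.864]
ft_force: [0.8, -0.1, 0.7]
opening: 0.499
grip_force: 0.0
```

```bash
python3 f.py; python3 - <<'E'
from h import *
a=read_camera("scene");print(state()["opening"])
save("fit2",cv2.resize(a["image"][140:240,240:340],None,fx=5,fy=5))
E
```

```text
25.4333 [581.23 109.35 188.88] [ 0.36  0.14 -0.04 -0.06  0.03  0.02]
0.4987327064292947
```

View pics/fit2.png

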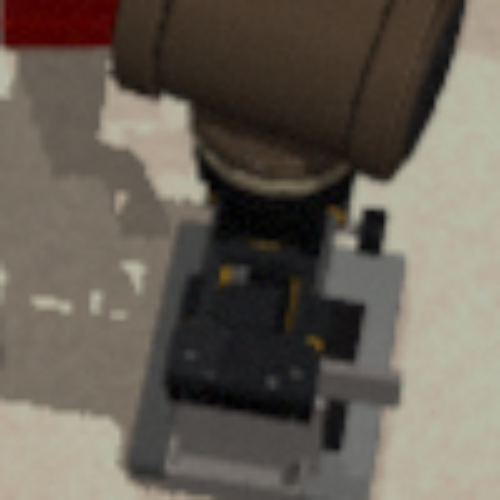

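The fingers are open and the caddy is hanging, with its lip level at about (360,385) and its tray at (240,455). Retreating straight up.

>>> step_arm --plan '[{"x":0,"y":0,"z":-0.2,"rx":0,"ry":0,"rz":0},{"x":0,"y":0,"z":-0.3,"rx":0,"ry":0,"rz":0},{"x":0,"y":0,"z":-0.5,"rx":0,"ry":0,"rz":0},{"x":0,"y":0,"z":-0.5,"rx":0,"ry":0,"rz":0},{"x":0,"y":0,"z":-0.5,"rx":0,"ry":0,"rz":0},{"x":0,"y":0,"z":-0.5,"rx":0,"ry":0,"rz":0},{"x":0,"y":0,"z":-0.5,"rx":0,"ry":0,"rz":0},{"x":0,"y":0,"z":-0.5,"rx":0,"ry":0,"rz":0},{"x":0,"y":0,"z":-0.5,"rx":0,"ry":0,"rz":0},{"x":0,"y":0,"z":-0.2,"rx":0,"ry":0,"rz":0}]'

```text
t: 26.37
eef_pos: [581.6, 109.4, 296.3]
tcp_rot: [3.139, 0.001, 1.864]
ft_force: [0.5, 0.5, 0.3]
opening: 0.502
grip_force: 0.0
```

>>> step_arm --plan '[{"x":0.8,"y":0,"z":-0.3,"rx":0,"ry":0,"rz":0},{"x":0.8,"y":0,"z":-0.3,"rx":0,"ry":0,"rz":0},{"x":0.8,"y":0,"z":-0.3,"rx":0,"ry":0,"rz":0},{"x":0.8,"y":0,"z":0,"rx":0,"ry":0,"rz":0},{"x":0.8,"y":0,"z":0,"rx":0,"ry":0,"rz":0},{"x":0.8,"y":0,"z":0,"rx":0,"ry":0,"rz":0},{"x":0.8,"y":0,"z":0,"rx":0,"ry":0,"rz":0},{"x":0.8,"y":0,"z":0,"rx":0,"ry":0,"rz":0},{"x":0.8,"y":0,"z":0,"rx":0,"ry":0,"rz":0},{"x":0.4,"y":0,"z":0,"rx":0,"ry":0,"rz":0}]'

```text
t: 27.2
eef_pos: [525.6, 292.9, 316.5]
tcp_rot: [3.142, -0.0, 1.865]
ft_force: [-0.7, 0.6, 0.5]
opening: 0.497
grip_force: 0.0
```

```bash
python3 - <<'E'
from m import *
import warnings; warnings.simplefilter("ignore")
a,W=avg("scene",4);b=read_camera("top")
save("fit3",np.hstack([cv2.resize(a["image"][140:240,240:340],None,fx=4,fy=4),cv2.resize(b["image"][160:240,190:270],None,fx=5,fy=5)]))
o=np.array([583.44,109.21]);y=.2944;ex=np.array([np.cos(y),np.sin(y)]);ey=np.array([-ex[1],ex[0]])
P=W[140:250,240:335].reshape(-1,3);L=np.c_[(P[:,:2]-o)@ex,(P[:,:2]-o)@ey,P[:,2]]
q=L[(abs(L[:,0])<8)&(L[:,1]>15)&(L[:,1]<85)&(L[:,2]>140)]
t=L[(abs(L[:,0])<9)&(abs(L[:,1])<20)&(L[:,2]>182)&(L[:,2]<235)]
print("lip",np.median(q,0),np.sort(q[:,1])[-4:],"ztop",np.sort(q[:,2])[-5:]); print("tab",np.median(t,0),np.sort(t[:,2])[-5:],np.percentile(t[:,1],[3,97]))
for lo,hi in((20,40),(40,75)):
    k=q[(q[:,1]>lo)&(q[:,1]<hi)]; print(lo,np.percentile(k[:,2],[3,97]),np.median(k[:,0]))
print(state()["t"],state()["eef_pos"])
E
```

```text
lip [  3.25472432  45.50246483 169.35589778] [73.89919891 74.36940162 74.82933252 75.40887682] ztop [180.54952567 180.61642749 180.74375865 180.77573599 180.98251569]
tab [  5.07997029  -0.83337995 212.17724718] [226.18492335 226.2470939  227.06033286 227.06297979 227.07755202] [-15.76439445  13.72708023]
20 [150.52909844 179.88196658] 3.23474569938932
40 [150.51054255 180.61442044] 3.2705664840886897
27.45 [526.63857923 290.46753763 316.42122975]
```

View pics/fit3.png

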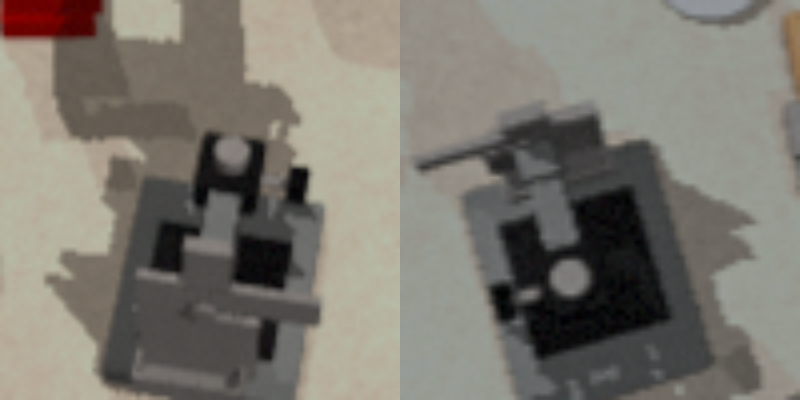

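The caddy hangs straight: the lip is level at about (260,300) left crop, and the tab top is at 226 mm against 225 expected. One idle second to let it settle, then I'll hand in.

>>> step_arm --plan '[{"x":0,"y":0,"z":0,"rx":0,"ry":0,"rz":0},{"x":0,"y":0,"z":0,"rx":0,"ry":0,"rz":0},{"x":0,"y":0,"z":0,"rx":0,"ry":0,"rz":0},{"x":0,"y":0,"z":0,"rx":0,"ry":0,"rz":0},{"x":0,"y":0,"z":0,"rx":0,"ry":0,"rz":0},{"x":0,"y":0,"z":0,"rx":0,"ry":0,"rz":0},{"x":0,"y":0,"z":0,"rx":0,"ry":0,"rz":0},{"x":0,"y":0,"z":0,"rx":0,"ry":0,"rz":0},{"x":0,"y":0,"z":0,"rx":0,"ry":0,"rz":0},{"x":0,"y":0,"z":0,"rx":0,"ry":0,"rz":0}]'

```text
t: 28.28
eef_pos: [526.3, 291.3, 316.4]
tcp_rot: [3.142, -0.0, 1.864]
ft_force: [0.8, -0.4, -0.2]
opening: 0.502
grip_force: 0.0
```

```bash
python3 -c "
from cell import *
print(job_done())"
```

```text
the job is handed in; nothing more can be done
None
```

The slotted caddy hangs straight on the boom stand's pin, seated in the notch, with the gripper withdrawn; measured contact forces stayed at about 4 N or less, and the job was handed in at about 28 s (no verdict was returned).

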